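# Set the heel stop against its screw's play and seat the heel block

### The arm

A 7-joint arm with a two-finger parallel gripper is mounted at the origin on the work surface. World frame = base frame: x ahead of the robot, y to its left, z up, the work surface at z = 0. Lengths are in mm, angles in rad, forces in N, time in s.
With the tool pointing down it reaches from about 400 to 900 mm from the base axis. Payload 5.5 kg.
Tool frame: the origin (TCP) lies midway between the tips of the shut fingers; the grasp point (between the pads) lies 19 mm behind it; z points along the fingers, y is the line along which they close (so a half turn about z gives the same grasp; the last joint's range is limited). The gripper opens to 92 mm and grips with 3 to 60 N. Pads are 19 mm wide; open, the fingers measure 130 mm over their backs; the gripper's body (75 mm by 190 mm) begins 47 mm behind the grasp point.
Start: joints at [-0.968, 0.501, -0.427, 1.55, 0.221, 1.138, -0.21], TCP at [216.606, 612.847, 226.729] pointing down, gripper open.
Joint ranges: [-2.88, 2.88], [-0.31, 2.03], [-1.54, 1.56], [0.2, 2.42], [-1.41, 4.55], [0.19, 2.02], [-2.57, 2.57]. Speed limits (rad/s): [2.57, 2.57, 3.14, 3.14, 3.14, 3.14, 3.14].

### API

Orientations are given as a unit quaternion [x, y, z, w].
In Python, from rig import telemetry, cams, ticket, nets gives the robot as it stands.
- The arm moves only by the shell command python3 -m inch 'ROWS' [FORCE]. ROWS is JSON, a list of rows, each a list of 7 numbers: the shift along the tool's x, y, z normalised to -1 to 1, where 1 is 10 cm, then the turn, a rotation vector about the tool's x, y, z normalised to -1 to 1, where 1 is pi rad, then the gripper command: -1 is shut, 1 is fully open, values between are in proportion. A call has 1 to 5 rows; each row is the pose to reach, as a shift and turn from the pose commanded when the call began, along the tool's axes at that moment, turning the shorter way round; what a row does not reach only later rows make up. A row lasts 1/8 s, in which the tool goes at most 62.5 mm and 10.7 degrees, less where a joint would pass 70% of its speed; a pose out of reach is approached as far as the arm can. A call with a number of a shift or a turn outside -1 to 1 is refused whole. A call with a gripper value outside its range is refused whole. The fingers move at their own pace and stop on an object; FORCE is the grip in N (left out, the last holds). Time passes only in rows, so rows that repeat a pose let the fingers close. It gives the time, the measured TCP pose, the force, the opening and the grip force at its end, in the units of the state.
- telemetry.get_state(): the state, without advancing time (a new reading comes with each control period).
- cams.snapshot(name): name is "scene" or "top" or "wrist"; returns a dict with "img" (420x560x3 uint8, red, green, blue), "depth" (420x560 float32, mm along the optical axis (not along the pixel's ray), 0 where there is no reading), "fovy" (degrees; the focal length in pixels is half the picture's height over the tangent of half this angle, whatever the lens; pixels are square), "cx", "cy" (the principal point, pixels), "k1" (the pictures are not rectified: a ray, as slopes to the right and down, at radius r is drawn at 1 + k1 r^2 times it, then the intrinsics apply), "rvec" (rotation vector, rad) and "tvec" (3), from world to camera coordinates, as OpenCV has them. Camera axes: x right, y down, z forward; pixel columns grow to the right and rows downward; lengths in mm; the calibration is good to about 2 mm. A picture is of the moment at which its call begins.
- ticket.job_done(): hands the job in; it is judged then, once.
Trained networks look in the newest picture that a camera, given by its name, has taken for a name from the list of things; names that differ only in an ending like _2 or _b are one class to them, and where a whole thing is asked for, a point or a joint stands for the part that bears it (a point fixed in the world has none). Each returns a list of dicts, best first, with "score" (0 to 1); they miss things now and then, are a little off and sometimes report something else, mostly with a low value. They report only what shows in the picture. A call takes as long as a camera call. They do not tell look-alikes from the thing itself.
- nets.spot_in(camera, label): "centre" ([x, y, z] in mm, in the coordinates of the camera as it stood for that picture, good to about 4 mm: the middle of the surface that is visible of it).
- nets.landmark_of(camera, label): "centre" ([x, y, z] in mm, in the coordinates of the camera as it stood for that picture, good to about 4 mm: a listed point, or the origin of a listed thing).
The state is a dict: "time_s": time; "joint_positions": joint angles; "joint_vel": joint speeds; "joint_efforts": joint torques, N m; "tool_pos": TCP position; "tool_rot": TCP orientation; "ft_force": force on the tool from outside, world axes, zero at the start; "ft_torque": the same for the moment, N m; "opening": finger opening in mm; "grip_force": force on a finger pad.
Only numpy, scipy, OpenCV 4.12 (cv2) and the standard library are available. Lean on these libraries where they do the work, as an engineer would, in place of code of your own. Each camera call takes 0.05 s, during which the arm holds its last target. There are 200 camera calls.

### The job

Set the jig's sliding stop so that its front face is level with the index blade, moving it only with the handwheel: wind it at least 3 mm past the blade towards the handwheel, then come back to the blade in the one direction, so that the screw's play is taken up and the stop cannot give way. Then slide the pale heel block along its channel until it bears firmly (about 10 N) on the stop without driving it off the blade, and leave it there touching the stop; leave everything else on the bench alone.

Things in the scene. Friction and masses are not known exactly. Their poses are not given: they have to be found in the camera images.
- index_mark (a point): Free edge of the index blade, a 2 mm thick upright bright metal blade (14 mm tall) on a small clamp on the ledge at the jig's side: the place where the stop's front face must come. Height 51 mm. It does not move. Its x axis is the jig's long axis and points from the heel block towards the stop and the handwheel; z is up. All 'x' below means this axis. Its y axis points across the jig; the channel's centre line lies 42 mm from this point along +y.
- stop_face (a point): Middle of the flat front face of the sliding aluminium stop (plate 74 mm wide, 36 mm tall, from 26 to 62 mm above the bench, 10 mm thick), on the channel's centre line, 44 mm above the bench, looking to -x at the heel block. Same axes as the jig. The stop slides along x with 3 N of friction, free by 6 mm of play about the nut. It starts 8 to 20 mm on the -x side of the blade.
- stop: The sliding stop as a whole; origin in its front face on the channel's centre line, at bench height. Behind the face plate it carries a yoke, a window open to the top and 26 mm long in x, in which the nut sits.
- nut_mid (a point): Centre of the brass nut, 20 mm long in x, in the stop's yoke: it has 6 mm of play in all. It lies 20 mm behind the stop's face (+x) when it bears on the yoke's front wall (pushing the stop to -x, and then it backs the stop against a push to +x), and 26 mm behind when it bears on the rear wall (pushing the stop to +x). It moves 20 mm per turn of the handwheel and starts anywhere in the play.
- handwheel (a joint): Angle of the handwheel (rad), a dark steel wheel 100 mm across lying flat on top of the gearbox at the +x end of the jig, top of its rim 97 mm above the bench. It grows when turned clockwise seen from above, which drives the nut to +x (towards the handwheel) by 3.18 mm per rad. It starts within 0.85 of 0 and turns from -2.5 to 15 (several turns). It needs about 0.12 N m and stays where it is left; a push of over 35 N on the stop would drive it back.
- wheel_axis (a point): Point on the handwheel's vertical axis, on the channel's centre line (the heel block, the stop, the nut and this axis are in line along x), 119 mm above the bench, level with the middle of the spinner knob.
- spinner_grip (a point): Middle of the spinner knob: an upright black cylinder, 16 mm across and 32 mm tall (103 to 135 mm above the bench), that turns freely on its pin 38 mm from the handwheel's axis. Pinch it from above and carry it round the wheel's axis.
- heel_mid (a point): Centre of the pale wooden heel block (70 mm long in x, 54 mm wide, 40 mm tall, about 0.15 kg, its origin half-way up), loose in the channel between two rails 58 mm apart that rise 14 mm above the channel's floor; the floor is 12 mm above the bench. Its front face is 35 mm to +x of this point and its back 35 mm to -x (the top 12 mm of the back is set back by 10 mm).
- heel: The heel block as a whole; origin under its centre.
- spare_heel: a taller dark wooden heel block 60 x 46 x 50 mm, bystander
- driver: a screwdriver lying beside the jig, bystander
- jar: an amber glass jar 60 mm across, 85 mm tall, bystander
- hammer: a hammer lying on the bench, bystander
- tape: a roll of paper tape, 90 mm across, 25 mm tall, bystander
- brush: a brush lying on the bench, bystander
There are look-alikes about, which are no part of the job. What is shaped like the heel but blue or red is not meant.

How it is judged:
By the outcome, as a careful person would: the job done as asked, in the order asked, and still so for the second after the job is handed in, with the robot touching nothing.
It also fails if it takes over 72 s, if anything falls off the work surface, if the arm or the gripper's body presses on something with over 40 N, if the wrist force passes 120 N, or if a joint passes its speed limit or range.

## Working session

There is one attempt and no reset: what is moved stays moved. The work goes in short steps, Python scripts to look and compute and a shell command to move; the robot and the scene stay as the last step left them, time stands still between calls to the robot, and variables do not carry over. Pictures are saved under pics/ and viewed, at most 12 in all, crops included, and the job is handed in when it is done.

```bash
ls; mkdir -p pics; cat > h.py <<'E'
import numpy as np, cv2
from scipy.spatial.transform import Rotation as R
from rig import telemetry, cams, ticket, nets
def toworld(s,p):
    M=R.from_rotvec(np.ravel(s['rvec'])).as_matrix(); return M.T@(np.array(p,float)-np.ravel(s['tvec']))
def f(s): return s['img'].shape[0]/2/np.tan(np.radians(s['fovy'])/2)
def proj(s,P):
    c=R.from_rotvec(np.ravel(s['rvec'])).as_matrix()@np.array(P,float)+np.ravel(s['tvec'])
    a=c[:2]/c[2]; a=a*(1+s['k1']*(a@a)); return np.array([s['cx'],s['cy']])+f(s)*a
def pix(s,u,v,z=None):
    "world point of pixel by depth, or on world height z"
    d=(np.array([u,v])-[s['cx'],s['cy']])/f(s); a=d.copy()
    for _ in range(20): a=d/(1+s['k1']*(a@a))
    r=np.array([a[0],a[1],1.])
    if z is None: return toworld(s,r*s['depth'][int(round(v)),int(round(u))])
    o=toworld(s,[0,0,0]); w=toworld(s,r)-o
    return o+w*(z-o[2])/w[2]
def save(img,n): cv2.imwrite('pics/'+n,img[:,:,::-1])
E
python3 - <<'E'
from h import *
np.set_printoptions(precision=1,suppress=True)
for c in ['scene','top']:
    s=cams.snapshot(c); save(s['img'],c+'0.png')
    for l in ['index_mark','stop_face','nut_mid','wheel_axis','spinner_grip','heel_mid','spare_heel','handwheel']:
        for d in nets.landmark_of(c,l)[:3]:
            w=toworld(s,d['centre']); print(c,l,round(d['score'],2),w,proj(s,w))
st=telemetry.get_state(); print(st)
E
```

```text
pics
scene index_mark 0.59 [592.6  39.   49.1] [285.  245.7]
scene stop_face 0.53 [548.7  24.8  44.4] [287.3 234.9]
scene nut_mid 0.62 [553.7  49.5  40.4] [294.2 239.7]
scene nut_mid 0.57 [657.3 385.3  -2.2] [389.7 316.5]
scene wheel_axis 0.96 [571.4 152.  116.3] [325.5 238. ]
scene spinner_grip 0.61 [551.2 115.  119.4] [316.2 228. ]
scene heel_mid 0.97 [ 606.3 -263.8   17.9] [194.7 222.4]
scene heel_mid 0.84 [529.3 -83.2  30.6] [258. 222.]
scene heel_mid 0.78 [343.2  91.   24.2] [334.5 202.5]
scene spare_heel 0.67 [656.4 -95.5  -1. ] [234.4 256.3]Traceback (most recent call last):
  File "<stdin>", line 6, in <module>
ValueError: it knows: brush, driver, hammer, heel, heel_mid, index_mark, jar, nut_mid, spare_heel, spinner_grip, stop, stop_face, tape, wheel_axis
```

```bash
python3 - <<'E'
from h import *
np.set_printoptions(precision=1,suppress=True)
for c in ['top']:
    s=cams.snapshot(c); save(s['img'],c+'0.png')
    for l in ['index_mark','stop_face','nut_mid','wheel_axis','spinner_grip','heel_mid']:
        for d in nets.landmark_of(c,l)[:3]:
            w=toworld(s,d['centre']); print(c,l,round(d['score'],2),w,proj(s,w))
st=telemetry.get_state(); print(st)
E
```

```text
top index_mark 0.45 [596.1  35.5  48. ] [261.9 192.1]
top stop_face 0.66 [548.7  25.5  44.4] [266.  209.8]
top nut_mid 0.6 [552.5  51.9  33.5] [256.2 209.1]
top wheel_axis 0.84 [568.2 150.  118. ] [216.3 198.9]
top spinner_grip 0.61 [654.1 391.1  -4.6] [135. 177.]
top spinner_grip 0.36 [547.4 117.2 120. ] [229.1 206.7]
top heel_mid 0.91 [ 356.3 -210.8   21.6] [355.6 281. ]
top heel_mid 0.84 [ 470.4 -272.1   20.7] [376.7 238. ]
top heel_mid 0.73 [529.8 -84.7  29.9] [307.1 216.9]
{'time_s': 0.75, 'joint_positions': array([-1. ,  0.5, -0.4,  1.6,  0.2,  1.1, -0.2]), 'joint_vel': array([-0.,  0.,  0., -0., -0., -0.,  0.]), 'joint_efforts': array([  0. , -56.6,  -5.8, -27.9,  -0.1,   0. ,   0. ]), 'tool_pos': array([216.6, 612.8, 226.8]), 'tool_rot': array([0.2, 1. , 0. , 0. ]), 'ft_force': array([-0.8,  0.1, -0.3]), 'ft_torque': array([-0.1,  0. , -0. ]), 'grip_force': 0.0, 'opening': 91.73581429567052}
```

View pics/top0.png

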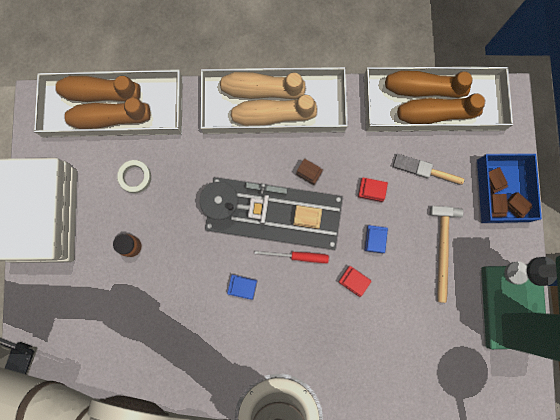

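View pics/scene0.png

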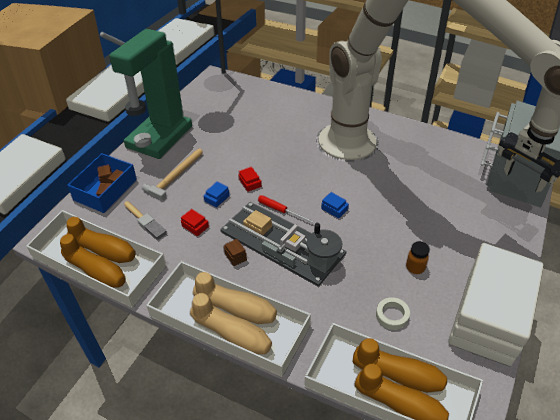

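The networks and pictures agree on the jig. The pale block at top (307,216) sits in the jig channel, so it is the heel. The blue ones at (241,287) and (376,239) and the red ones at (373,189) and (355,281) are look-alikes, and the dark one at (309,171) is the spare. The wheel is at (217,200). I'll move in for a close view next.

```bash
cat >> h.py <<'E'
np.set_printoptions(precision=4,suppress=True)
def rel(target,yaw=None,st=None,base=None):
    "shift in tool axes (dm) and turn (pi) to a world target, tool down; yaw = world angle of tool y"
    st=st or telemetry.get_state(); r=R.from_quat(st['tool_rot'])
    p=st['tool_pos'] if base is None else np.array(base,float)
    d=r.inv().apply(np.array(target,float)-p)/100
    t=np.zeros(3)
    if yaw is not None:
        y=np.array([np.cos(yaw),np.sin(yaw),0]); z=np.array([0,0,-1.])
        c=[(r.inv()*R.from_matrix(np.c_[np.cross(s*y,z),s*y,z])).as_rotvec()/np.pi for s in(1,-1)]
        t=min(c,key=np.linalg.norm)
    return np.r_[d,t]
E
python3 - <<'E'
from h import *
st=telemetry.get_state(); print(st['tool_rot'],R.from_quat(st['tool_rot']).as_matrix())
u=np.array([40,235])/np.hypot(40,235); print(u,np.arctan2(u[1],u[0]))
print(rel([500,70,330],np.arctan2(u[1],u[0]))); print(rel([500,70,330],np.arctan2(u[0],-u[1])))
E
```

```text
[0.1691 0.9856 0.     0.    ] [[-0.9428  0.3332  0.    ]
 [ 0.3332  0.9428  0.    ]
 [-0.      0.     -1.    ]]
[0.1678 0.9858] 1.402199387185467
[-4.4811 -4.1738 -1.0324  0.      0.     -0.0545]
[-4.4811 -4.1738 -1.0324  0.     -0.      0.4455]
```

```bash
for i in 1; do
python3 -m inch '[[-0.45,-0.42,-0.3,0,0,0,1],[-0.9,-0.84,-0.3,0,0,0,1],[-0.9,-0.84,-0.3,0,0,0,1]]'
python3 -m inch '[[-0.45,-0.42,-0.3,0,0,0,1],[-0.9,-0.84,-0.3,0,0,0,1],[-0.9,-0.84,-0.3,0,0,0,1]]'
python3 -m inch '[[-0.45,-0.42,-0.2,0,0,0,1],[-0.9,-0.84,-0.3,0,0,0,1],[-0.9,-0.84,-0.3,0,0,0,1]]'
python3 -m inch '[[-0.45,-0.42,0,0,0,0,1],[-0.9,-0.84,0,0,0,0,1],[-0.9,-0.84,0,0,0,0,1]]'
python3 -m inch '[[-0.45,-0.42,0,0,0,-0.0545,1],[-0.8,-0.74,0,0,0,-0.0545,1],[-0.8,-0.74,0,0,0,-0.0545,1],[-0.8,-0.74,0,0,0,-0.0545,1]]'
done
python3 - <<'E'
from h import *
np.set_printoptions(precision=1,suppress=True)
st=telemetry.get_state();print(st['time_s'],st['tool_pos'],st['joint_positions'])
s=cams.snapshot('wrist'); save(cv2.resize(s['img'],(800,600)),'w1.png')
print('cam',toworld(s,[0,0,0]),s['k1'],s['fovy'])
for l in ['index_mark','stop_face','nut_mid','wheel_axis','spinner_grip','heel_mid']:
    for d in nets.landmark_of('wrist',l)[:3]:
        w=toworld(s,d['centre']); print(l,round(d['score'],2),w,proj(s,w)*800/560)
E
```

```text
time_s: 1.12
tool_pos: [277.7, 499.3, 257.1]
tool_rot: [0.173, 0.985, -0.001, 0.002]
ft_force: [0.1, 0.9, 1.0]
opening: 92.0
grip_force: 0.0
time_s: 1.5
tool_pos: [333.4, 390.8, 287.2]
tool_rot: [0.173, 0.985, -0.0, 0.001]
ft_force: [-0.6, 0.2, -0.4]
opening: 91.7
grip_force: 0.0
time_s: 1.88
tool_pos: [389.9, 282.2, 317.5]
tool_rot: [0.173, 0.985, -0.0, 0.001]
ft_force: [-0.3, -0.0, -0.4]
opening: 91.8
grip_force: 0.0
time_s: 2.25
tool_pos: [445.8, 173.1, 316.3]
tool_rot: [0.172, 0.985, -0.001, 0.0]
ft_force: [-1.0, 0.4, -0.5]
opening: 91.6
grip_force: 0.0
time_s: 2.75
tool_pos: [494.4, 82.4, 316.3]
tool_rot: [0.083, 0.997, 0.001, -0.001]
ft_force: [0.2, 1.6, -0.5]
opening: 91.7
grip_force: 0.0
2.75 [494.4  82.4 316.3] [-0.1  0.1 -0.1  1.8  0.   1.2  1.2]
cam [430.4  93.  473.5] -0.0607547456466724 71.57192385261189
stop_face 0.97 [550.5  25.6  42.1] [359.8 321.8]
nut_mid 0.62 [552.2  48.   33.4] [380.9 317.7]
wheel_axis 0.7 [574.1 143.2 121.5] [484.2 351.1]
spinner_grip 0.52 [553.6 114.3 118.8] [449.1 334. ]
spinner_grip 0.39 [529.8 -87.5   9.7] [264.  312.3]
heel_mid 0.98 [ 356.5 -208.3   20.1] [117.  180.2]
heel_mid 0.77 [532.3 -85.9  32.1] [259.4 319.5]
heel_mid 0.66 [ 469.6 -271.9   18.8] [ 97.6 290.2]
```

View pics/w1.png

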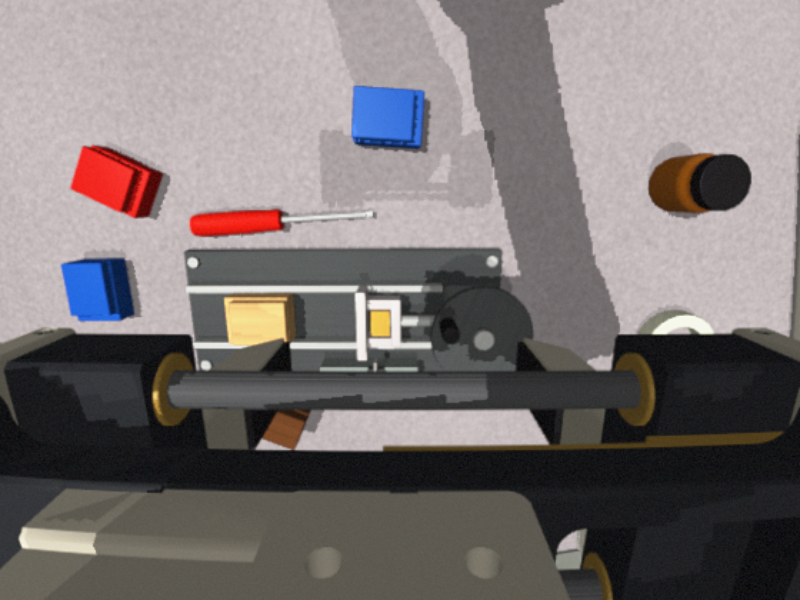

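The wrist view shows the jig with stop face at (360,325), nut (380,323), knob (450,330), wheel (483,340) and pale heel (259,319) between the rails. The blade at (375,368) is half hidden by the gripper, so I'll move for a clear view of it.

```bash

python3 -m inch '[[-0.4,-0.15,0.25,0,0,0,1],[-0.81,-0.29,0.56,0,0,0,1],[-0.81,-0.29,0.56,0,0,0,1],[-0.81,-0.29,0.56,0,0,0,1]]' | head -2
python3 - <<'E'
from h import *
np.set_printoptions(precision=1,suppress=True)
s=cams.snapshot('wrist'); save(cv2.resize(s['img'][:300],(800,int(300*800/560))),'w2.png')
np.save('w2.npy',s,allow_pickle=True)
print('cam',toworld(s,[0,0,0]))
for l in ['index_mark','stop_face','nut_mid','wheel_axis','spinner_grip','heel_mid']:
    for d in nets.landmark_of('wrist',l)[:2]:
        w=toworld(s,d['centre']); print(l,round(d['score'],2),w,proj(s,w)*800/560)
E
```

```text
time_s: 3.6
tool_pos: [569.4, 38.2, 260.7]
cam [505.4  49.1 417.9]
index_mark 0.52 [594.   31.8  48. ] [400.7 299.8]
stop_face 0.97 [551.9  20.7  41. ] [380.9 255.7]
stop_face 0.55 [574.1 145.9 122. ] [550.6 272.1]
nut_mid 0.85 [549.5  47.9  37.2] [409.9 247.5]
nut_mid 0.29 [530.3 -91.2   7.7] [267.9 249. ]
wheel_axis 0.57 [572.5 146.  121.5] [550.2 269.9]
spinner_grip 0.82 [548.6 112.3 118.7] [499.7 244.4]
heel_mid 0.89 [534.3 -84.3  28. ] [269.1 254.4]
heel_mid 0.85 [346.8  96.1  20.2] [426.    4.7]
```

View pics/w2.png

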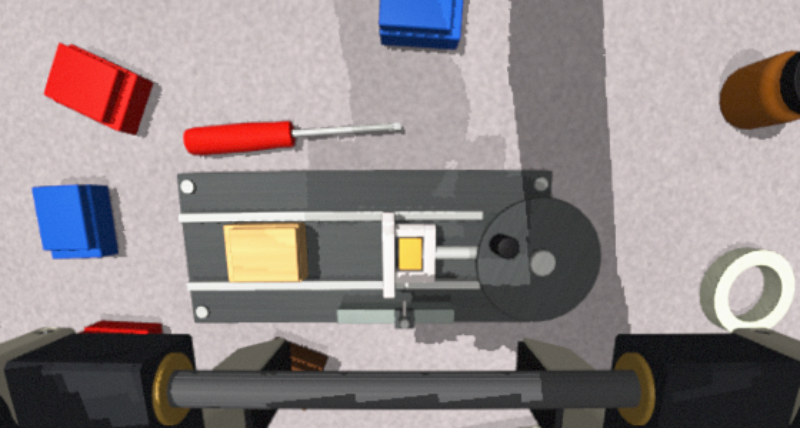

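The clear view shows the pale heel (265,252) in the channel, stop plate (388,255), blade and clamp (405,310), knob (503,244) and hub (543,263). I'll measure them from the depth image.

```bash
cat >> h.py <<'E'
def cloud(s,u0,u1,v0,v1):
    v,u=np.mgrid[v0:v1,u0:u1]; d=(np.stack([u,v],-1).reshape(-1,2)-[s['cx'],s['cy']])/f(s); a=d.copy()
    for _ in range(20): a=d/(1+s['k1']*(a**2).sum(1,keepdims=True))
    z=s['depth'][v0:v1,u0:u1].reshape(-1); M=R.from_rotvec(np.ravel(s['rvec'])).as_matrix()
    P=(np.c_[a,np.ones(len(a))]*z[:,None]-np.ravel(s['tvec']))@M
    return P[z>0], s['img'][v0:v1,u0:u1].reshape(-1,3)[z>0]
def jigframe(O,ang):
    c,s_=np.cos(ang),np.sin(ang); return lambda P:np.c_[(P[:,0]-O[0])*c+(P[:,1]-O[1])*s_,-(P[:,0]-O[0])*s_+(P[:,1]-O[1])*c,P[:,2]]
E
python3 - <<'E'
from h import *
np.set_printoptions(precision=1,suppress=True)
s=np.load('w2.npy',allow_pickle=True).item()
P,C=cloud(s,120,430,110,232)
z=P[:,2]
def show(n,m): print(n,m.sum(),P[m].mean(0),P[m].min(0),P[m].max(0)) if m.sum() else print(n,0)
near=lambda x,y,r:np.hypot(P[:,0]-x,P[:,1]-y)<r
show('knob',(z>126)&near(548,113,30))
w=(z>90)&(z<100)&near(571,150,70); show('wheel',w)
# hull circle
c,r=cv2.minEnclosingCircle(P[w][:,:2].astype(np.float32)); print(c,r)
# rails/heel angle: heel top
m=(z>46)&(z<58)&near(530,-85,60); show('heel',m); print(cv2.minAreaRect(P[m][:,:2].astype(np.float32)))
m=(z>56)&(z<68)&near(551,30,60); show('stop',m); print(cv2.minAreaRect(P[m][:,:2].astype(np.float32)))
m=(z>42)&(z<58)&near(594,37,22); show('blade',m)
for p in P[m][:40]: print(p)
E
python3 - <<'E'
from h import *
s=np.load('w2.npy',allow_pickle=True).item()
save(cv2.resize(s['img'][140:235,225:335],None,fx=6,fy=6,interpolation=cv2.INTER_CUBIC),'w2c.png')
E
```

```text
knob 208 [549.1 113.3 133.3] [542.4 106.2 126.1] [557.2 122.  136. ]
wheel 5467 [569.  146.9  96. ] [520.8  97.2  90.1] [619.  195.6  99.6]
(569.7676391601562, 146.1611785888672) 50.02422332763672
heel 1735 [531.7 -80.7  51.1] [ 504.3 -113.5   46.2] [560.2 -48.7  54.1]
((532.0580444335938, -81.85726165771484), (61.1906852722168, 46.50005340576172), 79.87928771972656)
stop 510 [552.   28.7  60.8] [513.2  18.5  56. ] [610.8  38.7  63.2]
((561.9002685546875, 28.096023559570312), (16.914094924926758, 97.52937316894531), 87.40899658203125)
blade 210 [596.4  36.   50.2] [572.   20.6  42. ] [615.6  53.2  58. ]
[572.   37.5  49.1]
[572.3  38.8  48.8]
[572.5  40.1  48.8]
[572.7  41.3  48.9]
[573.   42.6  48.8]
[573.2  43.9  48.7]
[572.7  33.5  49. ]
[572.8  34.8  49.8]
[573.   36.1  49.5]
[573.4  37.3  48.7]
[573.7  38.5  48.3]
[573.8  39.8  48.8]
[573.7  41.1  50.5]
[574.2  42.4  48.8]
[574.4  43.6  48.9]
[574.8  44.9  48.2]
[575.3  46.2  46.3]
[575.1  47.4  48.9]
[573.5  30.8  49.4]
[573.7  32.   49.2]
[573.8  33.3  49.9]
[574.3  34.5  48.1]
[574.4  35.8  49. ]
[574.6  37.1  49.3]
[574.9  38.3  48.7]
[575.1  39.6  48.8]
[575.2  40.9  49.5]
[575.4  42.2  49.4]
[575.4  43.4  50.4]
[575.9  44.7  49.2]
[576.2  46.   48.6]
[576.3  47.2  49. ]
[576.7  48.5  48.2]
[576.6  49.8  49.7]
[577.1  51.   48.4]
[574.7  30.5  49.4]
[575.2  31.7  48.1]
[575.2  33.1  49.3]
[575.3  34.4  49.9]
[576.   35.5  47.2]
```

View pics/w2c.png

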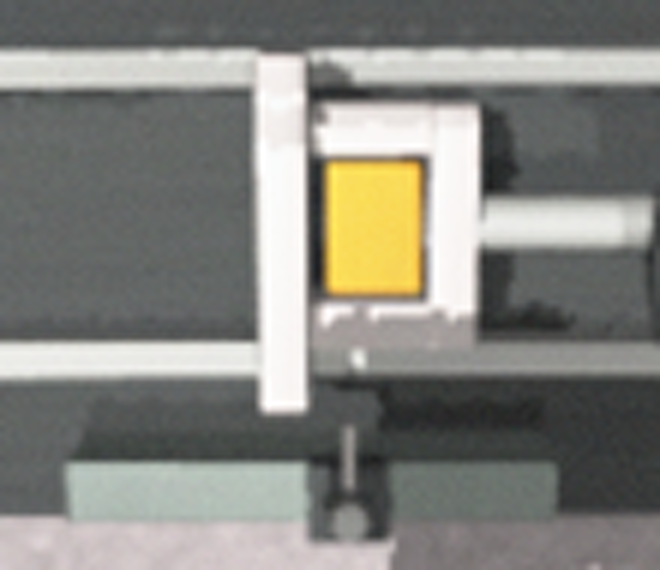

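The crop shows the stop's front edge at column 258 and the blade at column 348, about 18 mm further along +x. The nut (325–425) sits inside the yoke. Next I compute the approach to the knob.

```bash
python3 - <<'E'
from h import *
s=np.load('w2.npy',allow_pickle=True).item()
P,C=cloud(s,120,430,110,232)
m=np.hypot(P[:,0]-569.8,P[:,1]-146.2)<6; print('hub z',np.percentile(P[m][:,2],[5,50,95]))
st=telemetry.get_state(); y=R.from_quat(st['tool_rot']).as_matrix()[:,1]; print(np.degrees(np.arctan2(y[1],y[0])))
print(rel([549.5,113.8,106])); print(rel([569.8,146.2,106]))
# rail angle
for z0,side in ((26,1),):
    m=abs(P[:,2]-26)<2.5; print(m.sum(),cv2.minAreaRect(P[m][:,:2].astype(np.float32)))
E
```

```text
hub z [102.8789 104.0769 105.3664]
80.3860833727999
[0.3289 0.7131 1.5566 0.     0.     0.    ]
[0.1829 1.0664 1.557  0.     0.     0.    ]
2282 ((549.7172241210938, -27.149642944335938), (290.8690490722656, 89.90015411376953), 80.36185455322266)
```

```bash

python3 -m inch '[[0.2,0.4,0.2,0,0,0,0],[0.33,0.71,0.6,0,0,0,0],[0.33,0.71,0.9,0,0,0,0],[0.33,0.71,0.9,0,0,0,0]]' 
python3 -m inch '[[0,0,0.4,0,0,0,0],[0,0,0.65,0,0,0,0],[0,0,0.65,0,0,0,0],[0,0,0.65,0,0,0,0]]' 
python3 -m inch '[[0,0,0,0,0,0,-1],[0,0,0,0,0,0,-1],[0,0,0,0,0,0,-1],[0,0,0,0,0,0,-1]]' 25
```

```text
time_s: 4.45
tool_pos: [547.1, 113.0, 168.9]
tool_rot: [0.084, 0.996, -0.001, -0.002]
ft_force: [-0.9, 0.1, 0.5]
opening: 56.5
grip_force: 0.0
time_s: 4.95
tool_pos: [550.8, 112.9, 107.7]
tool_rot: [0.085, 0.996, 0.0, 0.001]
ft_force: [-0.4, 0.2, -0.2]
opening: 45.9
grip_force: 0.0
time_s: 5.45
tool_pos: [549.8, 114.4, 106.2]
tool_rot: [0.084, 0.996, 0.001, 0.001]
ft_force: [1.4, 3.1, 1.2]
opening: 15.5
grip_force: 25.0
```

```bash

python3 -m inch '[[0.156,0.12,0,0,0,0,-1],[0.231,0.301,0,0,0,0,-1],[0.206,0.497,0,0,0,0,-1],[0.086,0.653,0,0,0,0,-1],[-0.096,0.728,0,0,0,0,-1]]' ; python3 - <<'E'
from h import *
a=np.radians(157.5-150)
for b in (0,1): 
  f0=np.radians(7.5-150*b)
  print([[round(.38*(np.sin(f0-np.radians(30*k))-np.sin(f0)),3),round(.38*(np.cos(f0-np.radians(30*k))-np.cos(f0)),3)] for k in range(1,6)])
st=telemetry.get_state();print(rel([569.8,146.2,106]))
E
```

```text
time_s: 6.08
tool_pos: [569.4, 184.8, 106.1]
tool_rot: [0.083, 0.997, -0.0, -0.001]
ft_force: [-4.8, -3.6, 9.0]
opening: 15.1
grip_force: 25.0
[[np.float64(-0.195), np.float64(-0.026)], [np.float64(-0.351), np.float64(-0.145)], [np.float64(-0.426), np.float64(-0.327)], [np.float64(-0.401), np.float64(-0.522)], [np.float64(-0.281), np.float64(-0.678)]]
[[np.float64(0.182), np.float64(-0.075)], [np.float64(0.377), np.float64(-0.05)], [np.float64(0.533), np.float64(0.07)], [np.float64(0.608), np.float64(0.252)], [np.float64(0.582), np.float64(0.447)]]
[-0.0678 -0.3797  0.0014  0.      0.      0.    ]
```

```bash

python3 -m inch '[[-0.195,-0.026,0,0,0,0,-1],[-0.351,-0.145,0,0,0,0,-1],[-0.426,-0.327,0,0,0,0,-1],[-0.401,-0.522,0,0,0,0,-1],[-0.281,-0.678,0,0,0,0,-1]]' 
python3 -m inch '[[0.182,-0.075,0,0,0,0,-1],[0.377,-0.05,0,0,0,0,-1],[0.533,0.07,0,0,0,0,-1],[0.608,0.252,0,0,0,0,-1],[0.582,0.447,0,0,0,0,-1]]' 
python3 -m inch '[[0,0,0,0,0,0,-1]]' 
python3 - <<'E'
from h import *
np.set_printoptions(precision=2,suppress=True)
s=cams.snapshot('wrist'); save(cv2.resize(s['img'],(800,600)),'w3.png'); np.save('w3.npy',s,allow_pickle=True)
E
```

```text
time_s: 6.7
tool_pos: [587.9, 112.8, 106.2]
tool_rot: [0.084, 0.996, 0.001, 0.001]
ft_force: [-0.2, 11.1, 3.2]
opening: 15.2
grip_force: 25.0
time_s: 7.32
tool_pos: [535.9, 163.4, 106.1]
tool_rot: [0.085, 0.996, -0.002, -0.001]
ft_force: [0.9, -4.6, 6.0]
opening: 15.3
grip_force: 25.0
time_s: 7.45
tool_pos: [537.8, 166.7, 106.2]
tool_rot: [0.083, 0.997, 0.001, 0.001]
ft_force: [0.7, 2.9, 3.0]
opening: 15.1
grip_force: 25.0
```

View pics/w3.png

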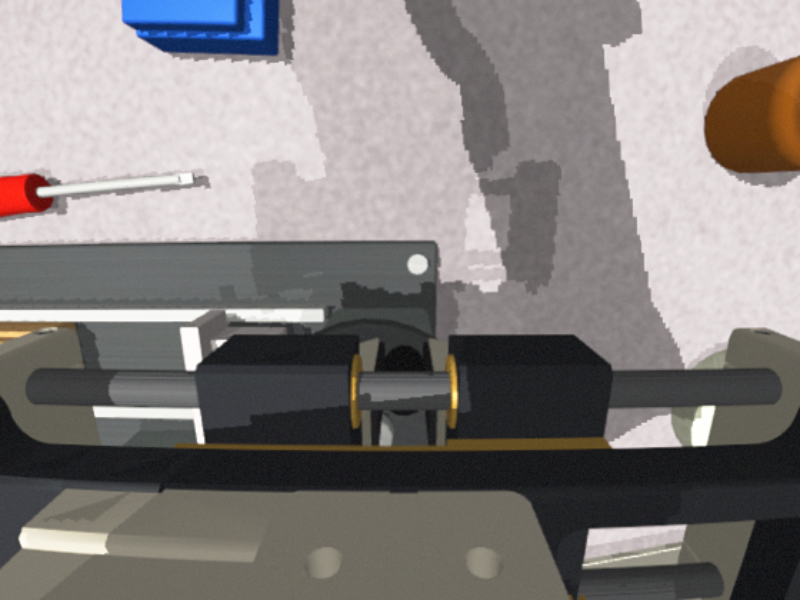

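The stop is seen to have moved with the wheel, but the gripper hides the blade. I'll release and look from near, overhead.

```bash

python3 -m inch '[[0,0,0,0,0,0,-0.3],[0,0,0,0,0,0,-0.3],[0,0,-0.3,0,0,0,-0.3],[0,0,-0.65,0,0,0,-0.3],[0,0,-0.65,0,0,0,-0.3]]'|head -3
python3 - <<'E'
from h import *
print(rel([606,37,120]))
E
```

```text
time_s: 8.12
tool_pos: [539.0, 165.2, 173.1]
tool_rot: [0.085, 0.996, 0.001, 0.002]
[-0.8741 -1.151   0.5329  0.      0.      0.    ]
```

```bash

python3 -m inch '[[-0.3,-0.5,0,0,0,0,-0.3],[-0.6,-0.85,0,0,0,0,-0.3],[-0.6,-1,0,0,0,0,-0.3]]'|head -2
python3 -m inch '[[-0.27,-0.15,0.3,0,0,0,-0.3],[-0.27,-0.15,0.53,0,0,0,-0.3],[-0.27,-0.15,0.53,0,0,0,-0.3],[-0.27,-0.15,0.53,0,0,0,-0.3]]'|head -3
python3 - <<'E'
from h import *
s=cams.snapshot('wrist'); np.save('w4.npy',s,allow_pickle=True)
print('cam',toworld(s,[0,0,0]))
a=proj(s,[596,35,51]);print(a)
for l in ['index_mark','stop_face','spinner_grip','nut_mid']:
    for d in nets.landmark_of('wrist',l)[:2]:
        w=toworld(s,d['centre']); print(l,round(d['score'],2),w,proj(s,w))
u,v=int(a[0]),int(a[1]); save(cv2.resize(s['img'][100:240,u-93:u+94],None,fx=4,fy=4,interpolation=cv2.INTER_CUBIC),'w4.png'); print(u)
E
```

```text
time_s: 8.5
tool_pos: [580.2, 52.0, 169.4]
time_s: 9.0
tool_pos: [603.3, 38.2, 117.9]
tool_rot: [0.084, 0.996, 0.0, -0.0]
cam [539.2816  49.0743 275.0653]
[276.6573 214.1947]
index_mark 0.55 [594.904   36.9025  48.2885] [278.8201 211.6574]
stop_face 0.62 [554.2804  46.2287  41.5456] [281.8055 158.6119]
spinner_grip 0.84 [539.6961 166.8664 119.9911] [503.4217 104.2097]
nut_mid 0.8 [554.9173  71.9851  36.0845] [313.3791 153.6014]
nut_mid 0.4 [569.8737 141.1568 119.473 ] [458.5227 168.387 ]
276
```

View pics/w4.png

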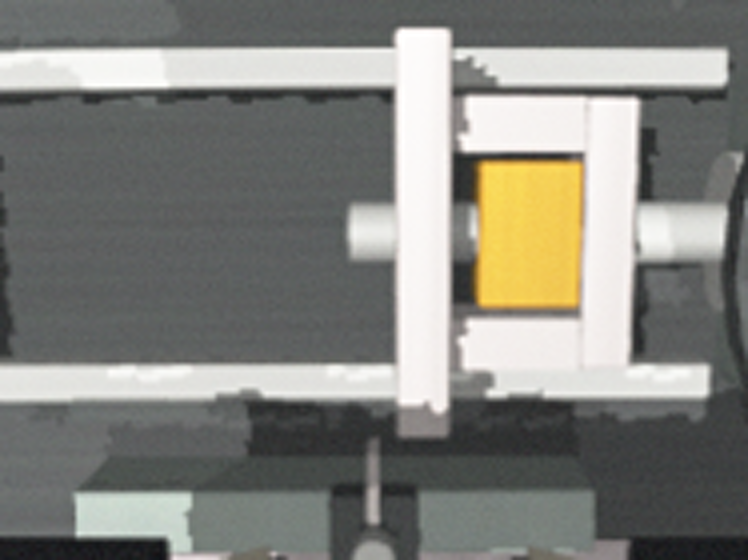

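The close view shows the stop's front edge at column 397–398 and the blade at column 374, so the stop is past the blade. The nut bears on the rear wall. Next I compute the distance.

```bash
cat >> h.py <<'E'
ANG=np.radians(80.37)
def jx(w): return w[0]*np.cos(ANG)+w[1]*np.sin(ANG)
E
python3 - <<'E'
from h import *
s=np.load('w4.npy',allow_pickle=True).item()
q=lambda c,r,z:pix(s,(c+.5)/4-.5+183,(r+.5)/4-.5+100,z)
b=q(374,450,51);b2=q(373,515,51);print('blade',b,jx(b),jx(b2))
for r in (60,230,390): a=q(396.5 if r<300 else 398,r,62);print('face',a,jx(a)-jx(b))
# intensity edges along some rows
g=s['img'].mean(2)
for v in (112,125,190,195): print(v,g[v,276:300].round().astype(int))
for v in (213,220,226): print(v,g[v,268:286].round().astype(int))
E
```

```text
blade [594.2582  34.8751  51.    ] 133.79416020695726 133.52399489144824
face [522.8516  51.5561  62.    ] 4.500637176150462
face [551.9128  46.6164  62.    ] 4.492104311689076
face [580.956   41.9624  62.    ] 4.762107868132546
112 [229 227 229 229 228 225 237 252 251 251 251 251 251 251 250 249 247 247
 241 204 177 209 212 213]
125 [ 97  93  81  64  66 123 224 252 251 250 250 250 250 249 249 247 246 245
 237 189 130 134 146 213]
190 [112 111 115 115 110 123 189 244 246 244 245 244 244 243 241 240 240 240
 229 160 135 136 193 244]
195 [223 222 224 224 223 218 220 242 244 243 245 245 244 244 241 237 236 239
 225 155 133 133 134 133]
213 [ 51  49  54  51  54  49  75 107 112  93  54  53  56  52  56  52  53  56]
220 [ 60  63  60  64  57  60  87 119 133 110  67  62  62  58  59  62  62  62]
226 [ 69  68  65  69  70  69 112 166 177 138  69  70  68  71  73  70  68  69]
```

The stop is 4.6 mm past the blade, which meets the 3 mm requirement. I return to the knob and wind back 175° (6 mm play plus 3.7 mm), then look again before the final bit.

```bash

python3 -m inch '[[0.1,0.05,-0.3,0,0,0,-0.3],[0.27,0.15,-0.53,0,0,0,-0.3],[0.27,0.15,-0.53,0,0,0,-0.3]]'|head -2
python3 -m inch '[[0.3,0.5,0,0,0,0,-0.3],[0.6,0.9,0,0,0,0,-0.3],[0.6,1,0,0,0,0,-0.3],[0.6,1,0,0,0,0,-0.3]]'|head -2
python3 -m inch '[[0,0,0.3,0,0,0,-0.3],[0,0,0.65,0,0,0,-0.3],[0,0,0.65,0,0,0,-0.3],[0,0,0.65,0,0,0,-1],[0,0,0.65,0,0,0,-1]]' 25|head -2
python3 -m inch '[[0,0,0,0,0,0,-1],[0,0,0,0,0,0,-1],[0,0,0,0,0,0,-1]]'
python3 -m inch '[[0.02,-0.228,0,0,0,0,-1],[-0.094,-0.426,0,0,0,0,-1],[-0.301,-0.522,0,0,0,0,-1],[-0.527,-0.482,0,0,0,0,-1],[-0.688,-0.321,0,0,0,0,-1]]'
python3 -m inch '[[0,0,0,0,0,0,-1],[0,0,0,0,0,0,-1]]'
python3 -m inch '[[0,0,0,0,0,0,-0.3],[0,0,0,0,0,0,-0.3],[0,0,-0.3,0,0,0,-0.3],[0,0,-0.65,0,0,0,-0.3],[0,0,-0.65,0,0,0,-0.3]]'|head -3
python3 - <<'E'
from h import *
print(rel([606,37,120]))
E
```

```text
time_s: 9.62
tool_pos: [580.6, 58.5, 173.3]
time_s: 10.12
tool_pos: [537.7, 165.5, 170.4]
time_s: 10.75
tool_pos: [538.8, 165.5, 107.3]
time_s: 11.12
tool_pos: [538.7, 165.8, 107.1]
tool_rot: [0.084, 0.996, 0.001, 0.001]
ft_force: [0.6, -0.9, 5.8]
opening: 15.2
grip_force: 25.0
time_s: 11.75
tool_pos: [599.9, 120.8, 107.0]
tool_rot: [0.085, 0.996, -0.001, -0.001]
ft_force: [-9.1, 1.6, 13.2]
opening: 15.5
grip_force: 25.0
time_s: 12.0
tool_pos: [601.8, 123.6, 107.2]
tool_rot: [0.084, 0.996, 0.001, 0.002]
ft_force: [3.8, 2.3, 5.7]
opening: 15.5
grip_force: 25.0
time_s: 12.62
tool_pos: [601.2, 122.3, 173.2]
tool_rot: [0.084, 0.996, 0.001, 0.002]
[-0.1891 -0.8334  0.5316  0.      0.      0.    ]
```

```bash

python3 -m inch '[[-0.1,-0.4,0,0,0,0,-0.3],[-0.19,-0.83,0.1,0,0,0,-0.3],[-0.19,-0.83,0.53,0,0,0,-0.3],[-0.19,-0.83,0.53,0,0,0,-0.3],[-0.19,-0.83,0.53,0,0,0,-0.3]]'|head -3
python3 - <<'E'
from h import *
s=cams.snapshot('wrist'); np.save('w5.npy',s,allow_pickle=True)
a=proj(s,[594.2,34.9,51]);print(a, 'cam',toworld(s,[0,0,0]))
u,v=int(a[0]),int(a[1]); print(u)
g=s['img'].mean(2)
for v in (110,112,125,140,170,190,192): print(v,g[v,u-12:u+12].round().astype(int))
for v in (209,213,220,226): print(v,g[v,u-12:u+12].round().astype(int))
save(cv2.resize(s['img'][100:240,u-93:u+94],None,fx=4,fy=4,interpolation=cv2.INTER_CUBIC),'w5.png')
E
```

```text
time_s: 13.25
tool_pos: [604.2, 38.2, 117.8]
tool_rot: [0.084, 0.997, 0.0, -0.001]
[276.0112 210.9873] cam [540.2749  48.9955 274.9991]
276
110 [103 102 103 102 101 102 102 103 103 104 103 106 166 247 252 251 251 251
 251 250 251 250 248 246]
112 [225 225 225 224 225 224 225 226 226 225 225 218 215 244 251 251 251 251
 251 251 250 249 247 246]
125 [ 96  95  93  92  92  94  94  92  92  93  91  96 170 249 252 250 250 250
 251 250 249 248 247 245]
140 [ 92  91  91  93  93  97  93  92  91  92  90  94 166 244 251 249 249 249
 249 248 248 246 243 242]
170 [ 91  95  93  93  89  94  89  93  92  93  92  91 148 228 249 246 246 246
 247 245 244 243 240 239]
190 [192 191 191 190 195 195 192 194 194 197 196 196 193 219 244 244 243 244
 244 243 241 240 238 237]
192 [221 222 222 228 236 238 237 238 239 243 243 235 218 221 243 244 244 243
 244 243 241 238 237 237]
209 [50 51 49 49 50 52 44 48 44 50 64 92 98 88 50 43 47 53 44 52 47 44 49 48]
213 [ 62  66  65  65  64  65  64  65  62  64  98 134 141 114  70  63  65  63
  65  68  64  67  62  65]
220 [ 72  67  50  44  43  42  46  48  44  46  89 135 133 107  52  43  41  45
  45  44  47  46  51  62]
226 [112  82  72  67  68  69  68  69  66  68 110 162 171 129  73  66  72  70
  70  71  68  69  73  92]
```

View pics/w5.png

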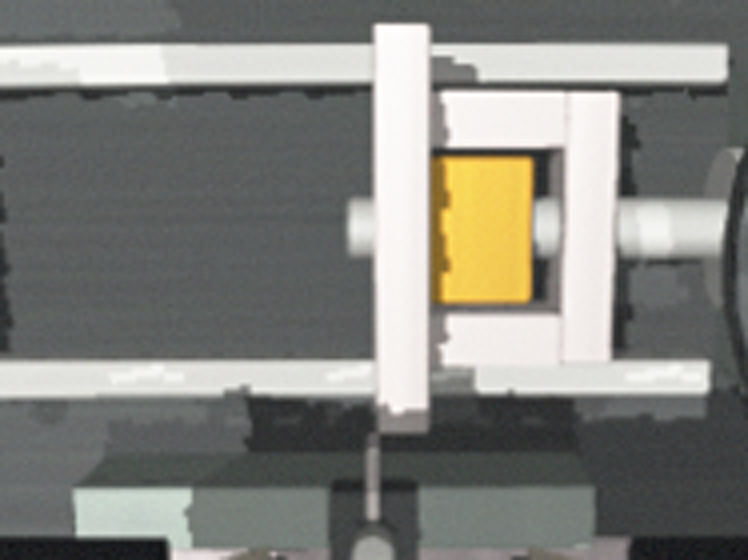

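```bash
python3 - <<'E'
from h import *
s=np.load('w5.npy',allow_pickle=True).item()
b=jx(pix(s,275.5,213,51));print(b, jx(pix(s,275.5,226,51)))
print([jx(pix(s,u,v,62))-b for u,v in((276.09,110),(276.1,125),(276.26,170),(276.35,190))])
s=np.load('w4.npy',allow_pickle=True).item()
b=jx(pix(s,275.5,213,51)); print([jx(pix(s,u,v,62))-b for u,v in((281.36,125),(281.84,190))])
# stop orientation via column drift handled; depth check of heights
P,C=cloud(s,283,292,110,195); print(np.median(P[:,2]))
E
```

```text
133.39526646248157 133.3375483821047
[np.float64(1.0286972382828878), np.float64(0.9956337107799129), np.float64(0.9783200492604749), np.float64(0.9801761609890889)]
[np.float64(4.723487571590454), np.float64(5.05102962240278)]
61.193312362366655
```

The nut now bears on the front wall and the stop face is 1.0 mm past the blade. That leaves 18° in the same direction.

```bash

python3 -m inch '[[0,0,-0.53,0,0,0,-0.3],[0.1,0.45,-0.53,0,0,0,-0.3],[0.19,0.83,-0.53,0,0,0,-0.3],[0.19,0.83,-0.53,0,0,0,-0.3]]'|head -2
python3 -m inch '[[0,0,0.3,0,0,0,-0.3],[0,0,0.65,0,0,0,-0.3],[0,0,0.65,0,0,0,-0.3],[0,0,0.65,0,0,0,-1],[0,0,0.65,0,0,0,-1]]' 25|head -2
python3 -m inch '[[0,0,0,0,0,0,-1],[0,0,0,0,0,0,-1],[0,0,0,0,0,0,-1]]'
python3 -m inch '[[-0.023,0.055,0,0,0,0,-1],[-0.038,0.113,0,0,0,0,-1],[-0.038,0.113,0,0,0,0,-1],[-0.038,0.113,0,0,0,0,-1]]'
python3 -m inch '[[0,0,0,0,0,0,-0.3],[0,0,0,0,0,0,-0.3],[0,0,-0.3,0,0,0,-0.3],[0,0,-0.65,0,0,0,-0.3],[0,0,-0.65,0,0,0,-0.3]]'|head -3
python3 -m inch '[[-0.08,-0.45,0,0,0,0,-0.3],[-0.15,-0.94,0.1,0,0,0,-0.3],[-0.15,-0.94,0.53,0,0,0,-0.3],[-0.15,-0.94,0.53,0,0,0,-0.3],[-0.15,-0.94,0.53,0,0,0,-0.3]]'|head -3
python3 - <<'E'
from h import *
s=cams.snapshot('wrist'); np.save('w6.npy',s,allow_pickle=True)
g=s['img'].mean(2)
for v in (110,125,170,190): print(v,g[v,266:284].round().astype(int))
for v in (213,220,226): print(v,g[v,266:284].round().astype(int))
E
```

```text
time_s: 13.8
tool_pos: [599.7, 128.8, 172.8]
time_s: 14.42
tool_pos: [601.3, 122.7, 107.8]
time_s: 14.8
tool_pos: [601.3, 122.9, 107.7]
tool_rot: [0.084, 0.996, 0.001, 0.002]
ft_force: [-0.6, 0.9, 7.2]
opening: 15.2
grip_force: 25.0
time_s: 15.3
tool_pos: [606.8, 132.5, 107.7]
tool_rot: [0.084, 0.996, 0.0, 0.001]
ft_force: [-1.6, -0.3, 8.0]
opening: 15.2
grip_force: 25.0
time_s: 15.92
tool_pos: [607.5, 133.3, 173.7]
tool_rot: [0.084, 0.996, 0.001, 0.003]
time_s: 16.55
tool_pos: [604.4, 38.8, 117.9]
tool_rot: [0.083, 0.997, 0.0, -0.0]
110 [103 103 105 101 102 104 101 106 164 247 252 251 251 251 251 251 251 249]
125 [ 95  92  95  91  93  96  91  94 164 248 252 250 250 250 250 250 249 248]
170 [ 93  91  92  91  95  90  91  93 135 217 247 246 246 246 245 245 244 242]
190 [184 187 183 186 185 186 188 187 185 214 241 245 243 243 243 243 242 239]
213 [ 65  67  66  66  66  67  63  89 125 142 116  74  60  65  64  67  66  68]
220 [ 44  44  45  47  41  43  42  76 119 135 115  59  45  47  45  46  44  47]
226 [ 66  68  67  68  68  67  65 106 159 180 156  74  71  69  70  68  68  68]
```

```bash
python3 - <<'E'
from h import *
s=np.load('w6.npy',allow_pickle=True).item()
b=jx(pix(s,274.62,213,51));b2=jx(pix(s,274.62,226,51))
print(b,b2,[jx(pix(s,u,v,62))-b for u,v in((274.11,110),(274.13,125),(274.41,170))])
# heel
P,C=cloud(s,60,230,100,210); m=(abs(P[:,2]-51.5)<3)&(C[:,0]>C[:,2].astype(int)+50); print(m.sum(),P[m].mean(0) if m.sum() else '')
if m.sum():
    print(cv2.minAreaRect(P[m][:,:2].astype(np.float32)));J=[jx(p) for p in P[m]]; print(np.percentile(J,[1,99]))
st=telemetry.get_state(); print(rel([524,-145,150])); print(np.degrees(np.arctan2(*R.from_quat(st['tool_rot']).as_matrix()[[1,0],1])))
E
```

```text
133.32311476292512 133.26040225372788 [np.float64(0.3202658545427539), np.float64(0.283121512267428), np.float64(0.31590833422603737)]
4632 [532.1214 -80.3722  51.1344]
((532.7122192382812, -81.77445220947266), (61.18083190917969, 48.54737091064453), 80.41517639160156)
[-20.2285  38.2734]
[ 0.4941 -1.9483 -0.3154  0.      0.      0.    ]
80.44095374629576
```

Close: +0.3 mm by image and about +0.1 mm by wheel angle. I make one last small nudge of about 3.6° in the same direction.

```bash

python3 -m inch '[[0,0,-0.53,0,0,0,-0.3],[0.08,0.5,-0.53,0,0,0,-0.3],[0.15,0.94,-0.53,0,0,0,-0.3],[0.15,0.94,-0.53,0,0,0,-0.3]]'|head -2
python3 -m inch '[[0,0,0.3,0,0,0,-0.3],[0,0,0.65,0,0,0,-0.3],[0,0,0.65,0,0,0,-0.3],[0,0,0.65,0,0,0,-1],[0,0,0.65,0,0,0,-1]]' 25|head -2
python3 -m inch '[[0,0,0,0,0,0,-1],[0,0,0,0,0,0,-1],[0,0,0,0,0,0,-1]]'
python3 -m inch '[[-0.003,0.015,0,0,0,0,-1],[-0.005,0.026,0,0,0,0,-1],[-0.005,0.026,0,0,0,0,-1],[-0.005,0.026,0,0,0,0,-1]]'
python3 -m inch '[[0,0,0,0,0,0,-0.3],[0,0,0,0,0,0,-0.3],[0,0,-0.3,0,0,0,-0.3],[0,0,-0.65,0,0,0,-0.3],[0,0,-0.65,0,0,0,-0.3]]'|head -3
python3 -m inch '[[-0.08,-0.45,0,0,0,0,-0.3],[-0.15,-0.96,0.1,0,0,0,-0.3],[-0.15,-0.96,0.53,0,0,0,-0.3],[-0.15,-0.96,0.53,0,0,0,-0.3],[-0.15,-0.96,0.53,0,0,0,-0.3]]'|head -3
cat >> h.py <<'E'
def gap(s):
    "stop face minus blade along jig x, mm, by subpixel edges"
    g=s['img'].mean(2); a=proj(s,[593.6,35.2,51]); u0=int(round(a[0])); B=[]
    for v in range(210,228):
        r=g[v,u0-9:u0+10]; w=np.clip(r-np.median(r)-5,0,None); w[:4]=0;w[-4:]=0
        B.append((w*np.arange(u0-9,u0+10)).sum()/w.sum())
    b=jx(pix(s,np.median(B)-.2,213,51)); F=[]
    for v in list(range(122,150))+list(range(155,180)):
        r=g[v,u0-12:u0+14]; lo,hi=np.median(r[:6]),np.percentile(r,80); k=np.argmax(r>(lo+hi)/2)
        e=u0-12+k-1+((lo+hi)/2-r[k-1])/(r[k]-r[k-1]); F.append(jx(pix(s,e,v,62))-b)
    return np.median(B),np.median(F),np.std(F)
E
python3 - <<'E'
from h import *
s=cams.snapshot('wrist'); np.save('w7.npy',s,allow_pickle=True)
for n in ('w5.npy','w6.npy','w7.npy'): print(gap(np.load(n,allow_pickle=True).item()))
print(rel([524,-145,150]))
E
```

```text
time_s: 17.1
tool_pos: [605.4, 140.4, 172.9]
time_s: 17.73
tool_pos: [606.8, 133.0, 107.8]
time_s: 18.1
tool_pos: [606.9, 132.8, 107.7]
tool_rot: [0.084, 0.996, 0.0, 0.002]
ft_force: [-1.1, -1.1, 7.2]
opening: 15.3
grip_force: 25.0
time_s: 18.6
tool_pos: [607.4, 134.3, 107.7]
tool_rot: [0.085, 0.996, -0.0, 0.001]
ft_force: [-2.6, -2.1, 9.0]
opening: 15.3
grip_force: 25.0
time_s: 19.23
tool_pos: [608.5, 136.1, 173.8]
tool_rot: [0.084, 0.996, 0.001, 0.003]
time_s: 19.85
tool_pos: [605.0, 39.5, 117.9]
tool_rot: [0.083, 0.997, 0.0, -0.0]
(np.float64(275.6223367787064), np.float64(0.9934125302248162), np.float64(1.605146695866587))
(np.float64(274.7633569739953), np.float64(0.27757699871634145), np.float64(1.2834048949342105))
(np.float64(273.8037283984054), np.float64(0.14447141405079833), np.float64(1.193720599342375))
[ 0.4994 -1.9554 -0.3153  0.      0.      0.    ]
```

The stop is at +0.14 mm with the nut taken up. Next I go behind the heel with shut fingers.

```bash

python3 -m inch '[[0.15,-0.5,0,0,0,0,-1],[0.3,-1,0,0,0,0,-1],[0.3,-1,0,0,0,0,-1]]'|head -2
python3 -m inch '[[0.1,-0.5,0,0,0,0,-1],[0.23,-1,0,0,0,0,-1],[0.23,-1,0,0,0,0,-1],[0.23,-1,0,0,0,0,-1]]'|grep -v rot
python3 - <<'E'
from h import *
print(rel([519.5,-154,30]))
s=cams.snapshot('wrist'); P,C=cloud(s,100,560,60,230); J=np.array([jx(p) for p in P]); m=(abs(P[:,2]-51.5)<2.5)&(C[:,0]>C[:,2].astype(int)+50)
print(m.sum(),np.percentile(J[m],[1,99]))
save(cv2.resize(s['img'],(700,525)),'w8.png')
E
```

```text
time_s: 20.27
tool_pos: [557.9, -60.2, 119.3]
time_s: 20.78
tool_pos: [520.8, -148.9, 118.8]
ft_force: [-0.1, 0.8, -0.0]
opening: 0.6
grip_force: 0.0
[ 0.0065 -0.0537  0.8881  0.      0.      0.    ]
2750 [-21.0179  37.1152]
```

View pics/w8.png

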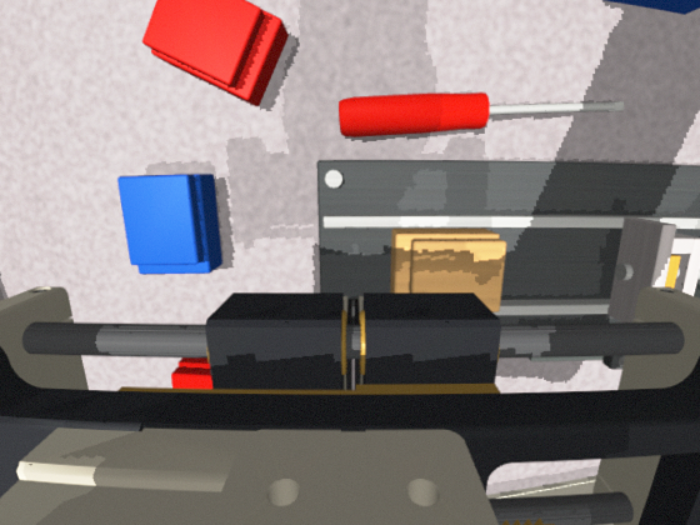

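The heel (450,270) has its stepped back facing the shut fingers (350,340). The red and blue look-alikes are clear of the path. I'll descend and advance.

```bash

python3 -m inch '[[0.007,-0.054,0.4,0,0,0,-1],[0.007,-0.054,0.88,0,0,0,-1],[0.007,-0.054,0.88,0,0,0,-1]]' 20|grep -v rot
python3 -m inch '[[0,0.15,0,0,0,0,-1],[0,0.3,0,0,0,0,-1],[0,0.45,0,0,0,0,-1],[0,0.6,0,0,0,0,-1],[0,0.6,0,0,0,0,-1]]'|grep -v rot
python3 - <<'E'
from h import *
st=telemetry.get_state(); print(jx(st['tool_pos']))
s=cams.snapshot('wrist'); P,C=cloud(s,100,560,60,230); J=np.array([jx(p) for p in P]); m=(abs(P[:,2]-51.5)<2.5)&(C[:,0]>C[:,2].astype(int)+50)
print(m.sum(),np.percentile(J[m],[1,99]))
E
```

```text
time_s: 21.2
tool_pos: [515.2, -152.3, 26.8]
ft_force: [-0.7, 0.0, 0.6]
opening: 0.5
grip_force: 0.0
time_s: 21.82
tool_pos: [529.5, -94.3, 31.2]
ft_force: [0.7, 0.6, 1.4]
opening: 0.3
grip_force: 0.4
-4.38001239451647
533 [18.9625 75.9722]
```

```bash

python3 -m inch '[[0,0.12,0,0,0,0,-1],[0,0.24,0,0,0,0,-1],[0,0.36,0,0,0,0,-1],[0,0.46,0,0,0,0,-1],[0,0.5,0,0,0,0,-1]]'|grep -v rot
python3 -m inch '[[0,0.01,0,0,0,0,-1],[0,0.02,0,0,0,0,-1]]'|grep force
python3 - <<'E'
from h import *
st=telemetry.get_state(); print(st['time_s'],jx(st['tool_pos']),st['ft_force'])
s=cams.snapshot('wrist'); save(cv2.resize(s['img'][:260],(800,371)),'w9.png')
E
```

```text
time_s: 22.5
tool_pos: [536.7, -46.3, 30.3]
ft_force: [-0.9, -3.6, 5.8]
opening: 0.7
grip_force: 3.6
ft_force: [-0.1, -4.5, 6.8]
grip_force: 3.6
22.75 45.27451099438798 [-0.0695 -4.486   6.7941]
```

View pics/w9.png

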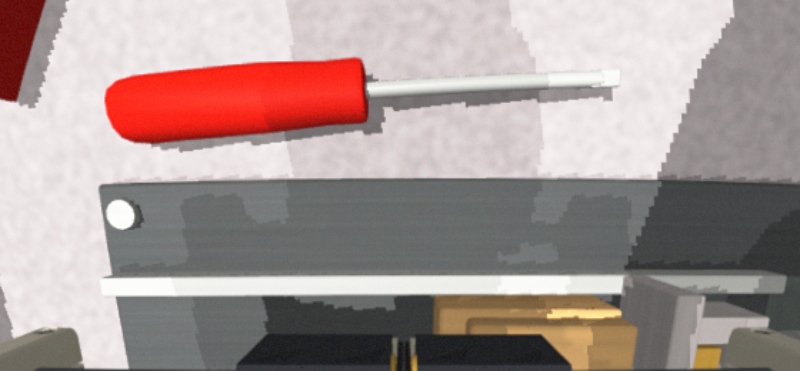

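The heel's front is right at the stop (622–640, 330). I advance in 0.5–1 mm steps and watch the force.

```bash

for k in 1; do
python3 -m inch '[[0,0.01,0,0,0,0,-1],[0,0.01,0,0,0,0,-1]]'|grep -E 'force|pos'
python3 -m inch '[[0,0.01,0,0,0,0,-1],[0,0.01,0,0,0,0,-1]]'|grep -E 'force|pos'
done
```

```text
tool_pos: [537.1, -44.1, 30.3]
ft_force: [-2.1, -3.6, 5.8]
grip_force: 3.4
tool_pos: [537.3, -43.2, 30.3]
ft_force: [-0.0, -2.9, 6.8]
grip_force: 3.4
```

```bash

python3 -m inch '[[0,0.01,0,0,0,0,-1],[0,0.01,0,0,0,0,-1]]'|grep -E 'force|pos'
python3 -m inch '[[0,0.01,0,0,0,0,-1],[0,0.01,0,0,0,0,-1]]'|grep -E 'ft_force|pos'
python3 -m inch '[[0,0.005,0,0,0,0,-1],[0,0.005,0,0,0,0,-1]]'|grep -E 'ft_force|pos'
```

```text
tool_pos: [537.4, -42.2, 30.3]
ft_force: [-1.1, -3.5, 5.5]
grip_force: 3.4
tool_pos: [537.6, -41.2, 30.3]
ft_force: [-0.1, -2.5, 5.9]
tool_pos: [537.7, -40.8, 30.3]
ft_force: [-1.5, -3.7, 6.5]
```

```bash

python3 - <<'E'
from h import *
s=cams.snapshot('wrist'); P,C=cloud(s,200,560,150,259); J=np.array([jx(p) for p in P]); yel=(C[:,0]>C[:,2].astype(int)+40)
m=(abs(P[:,2]-51.5)<3)&yel; print(m.sum(),np.percentile(J[m],[1,50,99]),P[m][:,2].mean())
k=(abs(P[:,2]-61.5)<3)&~yel&(J<160); print(k.sum(),np.percentile(J[k],[1,50,99]))
E
python3 -m inch '[[0,0.01,0,0,0,0,-1],[0,0.01,0,0,0,0,-1]]'|grep -E 'ft_force|pos'
python3 -m inch '[[0,0.005,0,0,0,0,-1],[0,0.005,0,0,0,0,-1]]'|grep -E 'ft_force|pos'
```

```text
2222 [ 74.3022 114.4399 158.925 ] 50.83249709665125
1194 [132.5703 137.0925 142.8786]
tool_pos: [537.8, -40.2, 30.3]
ft_force: [-1.2, -4.3, 6.2]
tool_pos: [537.8, -40.1, 30.3]
ft_force: [-0.2, -5.3, 6.6]
```

```bash

python3 -m inch '[[0,0.005,0,0,0,0,-1],[0,0.01,0,0,0,0,-1],[0,0.01,0,0,0,0,-1]]'|grep -E 'ft_force|pos'
python3 -m inch '[[0,0.005,0,0,0,0,-1],[0,0.01,0,0,0,0,-1],[0,0.01,0,0,0,0,-1]]'|grep -E 'ft_force|pos'
```

```text
tool_pos: [537.8, -40.1, 30.3]
ft_force: [-1.1, -7.4, 7.5]
tool_pos: [537.8, -40.0, 30.3]
ft_force: [-2.0, -9.3, 8.2]
```

```bash

python3 -m inch '[[0,0.005,0,0,0,0,-1],[0,0.01,0,0,0,0,-1],[0,0.01,0,0,0,0,-1]]'|grep -E 'ft_force|pos'
python3 -m inch '[[0,0.005,0,0,0,0,-1],[0,0.008,0,0,0,0,-1],[0,0.008,0,0,0,0,-1]]'|grep -E 'ft_force|pos'
```

```text
tool_pos: [537.9, -39.9, 30.3]
ft_force: [-2.2, -11.0, 7.5]
tool_pos: [537.9, -39.8, 30.3]
ft_force: [-1.9, -12.1, 7.5]
```

Firm bearing at about 12 N total, roughly 10 N on the stop. I retreat straight back and check.

```bash

python3 -m inch '[[0,0.004,0,0,0,0,-1],[0,0.004,0,0,0,0,-1],[0,0,0,0,0,0,-1],[0,-0.03,0,0,0,0,-1],[0,-0.06,0,0,0,0,-1]]'|grep -E 'ft_force|pos'
python3 -m inch '[[0,-0.1,0,0,0,0,-1],[0,-0.3,0,0,0,0,-1],[0,-0.35,-0.4,0,0,0,-1],[0,-0.35,-0.9,0,0,0,-1],[0,-0.35,-0.9,0,0,0,-1]]'|grep -E 'ft_force|pos'
python3 - <<'E'
from h import *
print(rel([605,38,118]))
E
```

```text
tool_pos: [537.6, -40.8, 30.2]
ft_force: [0.3, 0.4, 0.7]
tool_pos: [533.9, -77.5, 123.3]
ft_force: [1.0, -0.6, -0.5]
[-0.5049  1.2593  0.0572  0.      0.      0.    ]
```

```bash

python3 -m inch '[[-0.25,0.5,0,0,0,0,-1],[-0.4,1,0,0,0,0,-1],[-0.4,1,0,0,0,0,-1]]'|grep pos
python3 -m inch '[[-0.1,0.26,0.03,0,0,0,-1],[-0.1,0.26,0.06,0,0,0,-1],[-0.1,0.26,0.06,0,0,0,-1]]'|grep pos
python3 - <<'E'
from h import *
s=cams.snapshot('wrist'); np.save('wA.npy',s,allow_pickle=True)
a=proj(s,[593.6,35.2,51]); u=int(a[0]); print(a)
g=s['img'].mean(2); c=s['img'].astype(int)
for v in (108,110,112,192,195,198): print(v,g[v,u-8:u+8].round().astype(int))
for v in (213,220,226): print(v,g[v,u-8:u+8].round().astype(int))
save(cv2.resize(s['img'][100:240,u-93:u+94],None,fx=4,fy=4,interpolation=cv2.INTER_CUBIC),'wA.png')
E
```

```text
tool_pos: [588.0, 21.4, 118.6]
tool_pos: [600.1, 38.0, 112.5]
[277.3948 216.9688]
108 [99 95 97 93 98 94 94 95 93 95 93 97 96 96 96 95]
110 [ 98  92  95  95  96  95  93  91  99 105 101 103 103 100 102 106]
112 [ 98  97 100  96  97  99 131 225 255 255 255 255 255 255 255 255]
192 [213 213 212 213 214 202 169 177 241 250 249 248 249 249 248 247]
195 [196 194 195 196 193 185 156 173 240 249 248 248 249 249 248 246]
198 [230 230 230 230 230 230 229 230 237 249 249 248 249 249 248 246]
213 [ 48  53  50  56  50  52  54  75 116 142 144 142 144 146 144 144]
220 [ 72  76  77  73  72  76  97 128 139 116  74  73  76  73  76  78]
226 [ 59  58  59  57  59  60  86 126 137 115  69  61  61  60  58  59]
```

View pics/wA.png

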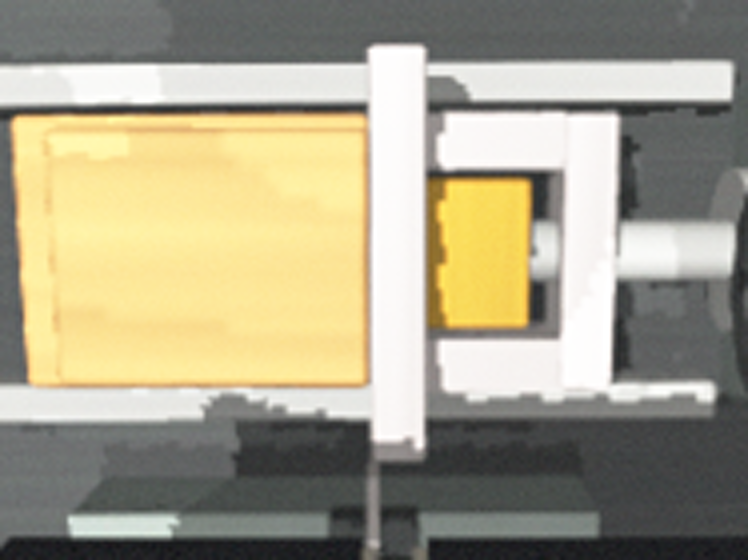

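```bash
python3 - <<'E'
from h import *
s=np.load('wA.npy',allow_pickle=True).item()
b=jx(pix(s,276.6,223,51)); print([jx(pix(s,u,v,62))-b for u,v in((275.47,112),)])
for v in (135,160,185):
    print(s['img'][v,268:280].tolist())
    # front edge of heel at z 52 vs face at z 62
    c=s['img'][v].astype(int); e=[u for u in range(260,285) if c[u,0]-c[u,2]>60][-1]+.5; print(e,jx(pix(s,e,v,52))-b)
E
```

```text
[np.float64(-0.011988976030011145)]
[[254, 238, 160], [254, 237, 157], [254, 238, 163], [254, 239, 161], [254, 237, 158], [254, 233, 153], [250, 218, 138], [218, 170, 115], [208, 192, 183], [252, 251, 251], [254, 253, 253], [253, 252, 251]]
275.5 -0.3391385674759704
[[253, 231, 153], [253, 231, 149], [253, 231, 151], [253, 230, 150], [253, 233, 155], [253, 229, 150], [247, 212, 134], [209, 163, 108], [198, 182, 173], [252, 251, 250], [254, 253, 252], [253, 251, 250]]
275.5 -0.46737096884652374
[[250, 222, 146], [250, 223, 146], [249, 221, 142], [250, 221, 141], [250, 222, 142], [251, 225, 146], [246, 207, 129], [216, 165, 108], [200, 178, 167], [248, 245, 245], [253, 250, 250], [251, 248, 247]]
275.5 -0.6048550416494436
```

The face is level with the blade (0.0 mm by image) and the heel lies on the stop with no visible gap. The gripper is clear of everything, so I'm handing in.

```bash
python3 -c "
from rig import ticket; print(ticket.job_done())"
```

```text
the job is handed in; nothing more can be done
None
```

I handed the job in: the stop was wound 4.6 mm past the blade and brought back to level with it (about 0.0 mm by image) with the screw's play taken up, and the heel block was pressed on it at about 10 N and left touching.

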